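Turn the top leaf of the colour sample book

ROBOT

A 6-joint arm with a two-finger parallel gripper is mounted at the origin on a cart in front of the work surface, level with it; the furniture and walls round the work are solid. World frame = base frame: x ahead of the robot, y to its left, z up, the work surface at z = 0. Lengths are in m, angles in degrees, forces in N, time in s.
With the tool pointing down it reaches from about 0.425 to 0.925 m from the base axis. Payload 12.5 kg.
Tool frame: the origin (TCP) lies midway between the tips of the shut fingers; the grasp point (between the pads) lies robot.tcp_to_grasp behind it (robot.tcp_to_grasp is the distance from the TCP to the grasp point, in m); z points along the fingers, y is the line along which they close (so a half turn about z gives the same grasp; the last joint's range is limited). The gripper opens to 85 mm and grips with 20 to 120 N. Pads are 22 mm wide; open, the fingers measure 114 mm over their backs; the gripper's body (76 mm by 85 mm) begins 54 mm behind the grasp point. The pads swing forward as they close: fully open they stand 13 mm farther back than shut.
Start: joints at [67.345, 28.126, 89.318, -0, 62.55, -6.05], TCP at [0.179, 0.599, 0.231] pointing down, gripper open.
Joint ranges: [-177.58, 177.58], [-47.91, 125.51], [2.72, 160], [-65.01, 245.01], [3.68, 167.84], [-153.87, 153.87]. Speed limits (degrees/s): [127.2, 127.2, 159.86, 180, 180, 180].

INTERFACE

Orientations are given as [roll, pitch, yaw] about the fixed x, y, z axes, in that order (R = Rz(yaw) Ry(pitch) Rx(roll)).
In Python, from station import robot gives the robot as it stands. Calls block until the motion is done:
- robot.movep(position, orientation): joint-space move of the TCP to a pose.
- robot.move_straight(position, max_speed=0.15, frame=None): straight line of the TCP; frame=None keeps the orientation; max_speed is the mean speed in m/s.
- robot.movej(angles): joint-space move.
- robot.move_gripper(opening, grip_force=None): opening from 0.0 (shut) to 1.0 (fully open); grip_force is the grip in N (None keeps the last); returns when the fingers have stopped.
- robot.wait(seconds).
- robot.ik(position, orientation): joint angles nearest the present ones, or None.
- robot.state(): the state.
- robot.snapshot(name): name is "scene" or "top" or "wrist"; returns a dict with "frame" (480x640x3 uint8, blue, green, red), "fx", "fy", "cx", "cy" (pixels), "world_to_cam" (4x4, takes a point from world to camera coordinates); the wrist camera has in their place "hand_eye" (4x4, takes a point from camera to tool coordinates, whose origin is the TCP and whose axes are the flange's). Camera axes: x right, y up, looking along -z (the intrinsics and any distortion apply to the point x, -y, -z); pixel columns grow to the right and rows downward; lengths in m; the calibration is good to about 2 mm. A picture is of the moment at which its call begins: read the wrist's pose just before it. There is no depth.
A pose or a line that the arm cannot do raises robot.Unreachable and nothing moves.
- robot.close_job(): hands the job in; it is judged then, once.
Trained networks look in a picture, given as the dict that the camera call returned (one of the last four; its "shot" number tells which), for a name from the list of things; names that differ only in an ending like _2 or _b are one class to them, and where a whole thing is asked for, a point or a joint stands for the part that bears it (a point fixed in the world has none). Each returns a list of dicts, best first, with "conf" (0 to 1); they miss things now and then, are a little off and sometimes report something else, mostly with a low value. They report only what shows in the picture. A call takes as long as a camera call.
- robot.find_in(picture, name): "rect" ([left, top, right, bottom] in pixels, round what is visible of it).
The state is a dict: "time": time; "joints": joint angles; "qd": joint speeds; "effort": joint torques, N m; "tool_pos": TCP position; "orientation": TCP orientation; "wrist_force": force on the tool from outside, world axes, zero at the start; "moment": the same for the moment, N m; "finger_gap": opening from 0.0 (shut) to 1.0 (fully open); "gripper_force": force on a finger pad.
Only numpy, scipy, OpenCV 4.12 (cv2) and the standard library are available. Lean on these libraries where they do the work, as an engineer would, in place of code of your own. Each camera call takes 0.05 s, during which the arm holds its last target. There are 200 camera calls.

TASK

Turn the top leaf of the colour sample book (the one with the orange tab, a little raised on the left) over the spine, so that it lies flat on the right pages and the green chips show. Push it with the fingertips or the side of the fingers at an unhurried pace, without pinching it or flinging it; the leaf below (green tab) stays down, and the book and the things round it stay where they are.

Things in the scene. Friction and masses are not known exactly. Their poses are not given: they have to be found in the camera images.
- book: Open colour sample book lying loose on the counter, blue cover 142 x 216 mm, 1.3 kg. Origin: centre of its underside. Its x axis runs along the spine, away from the robot at yaw 0; y points to the left pages. Each page block is 130 mm along x and reaches from 14 to 100 mm either side of the spine; both stand 41 to 42 mm high (the left one with the next leaf on it).
- spine (a point): Middle of the top leaf's hinge axis, over the book's centre, 45.5 mm above the counter; the axis runs along the book's x. Small steel rings over the spine reach 54 mm above the counter.
- leaf (a joint): Angle in rad of the top leaf (white board, blue and grey chips, orange tab; 75 g). 0 = flat on the left (+y) pages, pi/2 = upright, pi = flat on the right pages (a stop). Its stiff hinge keeps it at any angle where it is left; about 1 N at the tab turns it. It starts a little raised.
- leaf_tab (a point): Middle of the free edge of the top leaf's orange tab, in mid-thickness (the leaf is 6 mm thick, its rim 3 mm), 135 mm from the hinge axis and 34 mm to the near side (-x of the book) of the book's centre. The tab is 50 mm wide along the spine and juts 35 mm past the pages, with nothing under it down to the counter.
- leaf_front: Cover sheet of the leaf's chip side, up at the start; moves with the leaf, origin on the hinge axis. The leaf is a 3 mm board with a 1.5 mm cover sheet on each face (6 mm in all); the sheets end 6 mm short of the free edges, so the outermost 6 mm of leaf and tab are bare 3 mm board.
- leaf_back: Cover sheet of the leaf's plain side, underneath at the start, 1.5 mm thick, ending 6 mm short of the free edges; moves with the leaf, origin on the hinge axis.
- next_leaf (a joint): Angle in rad of the leaf below (grey board, green chips; its green tab, 50 mm wide, lies 34 mm to the far side (+x) of the book's centre and reaches 128 mm from the spine). 0 = flat on the left pages, where it starts.
- stamp: Wooden hand stamp, 27 x 56 x 74 mm, loose, standing beyond the book. Origin: centre of its underside. Bystander.
- spool: Green thread spool, 30 mm across, 48 mm tall, loose, beyond the book. Origin: centre of its underside. Bystander.
- button_tin: Grey-green round tin, 70 mm across, 46 mm tall, loose, right of the book. Origin: centre of its underside. Bystander.
- tag_box: Light blue card box, 60 x 85 x 45 mm, loose, on the left. Origin: centre of its underside. Bystander.
- tape_measure: Yellow round tape measure, 52 x 58 x 15 mm, loose, on the left. Origin: centre of its underside. Bystander.
- masking_tape: Roll of masking tape lying flat, 98 x 96 x 25 mm, loose, on the right. Origin: centre of its underside. Bystander.

How it is judged (in metres and radians):
On the way:
1. the top leaf has been raised past upright (value of joint leaf above 1.7 rad).
At the end, for the whole second after the job is handed in: The top leaf lies flat on the right pages, within 0.12 rad (7 degrees), and at rest; the next leaf lies on the left pages, within 0.12 rad; the book is flat on the counter within 30 mm of where it was; the bystanders are within 20 mm of where they were (value of joint leaf above 3.02 rad and velocity of joint leaf below 0.1 rad/s and value of joint next_leaf below 0.12 rad and distance of book from where it was at the start of the episode below 0.03 m and angle between book's own z axis and vertical below 0.05 rad and linear speed of book below 0.02 m/s and distance of each of stamp, spool, button_tin, tag_box, tape_measure, masking_tape from where it was at the start of the episode below 0.02 m); the robot touches nothing.
It fails at once if the leaf is pinched: the fingers press on the cover sheets of both its faces at once, over 1.5 N each (contact force between the fingers and leaf_front above 1.5 N and contact force between the fingers and leaf_back above 1.5 N).
It fails at once if the leaf is flung or slammed: it turns faster than 5 rad/s (velocity of joint leaf above 5 rad/s).
It fails at once if the next leaf is lifted by more than 0.2 rad (value of joint next_leaf above 0.2 rad).
It fails at once if the book is lifted, carried or pushed more than 30 mm, or tipped by more than 0.15 rad (distance of book from where it was at the start of the episode above 0.03 m or angle between book's own z axis and vertical above 0.15 rad).
It fails at once if a bystander is lifted or moved more than 20 mm (distance of any of stamp, spool, button_tin, tag_box, tape_measure, masking_tape from where it was at the start of the episode above 0.02 m).
It also fails if it takes over 48 s, if anything falls off the work surface, if the arm or the gripper's body presses on something with over 40 N, if the wrist force passes 120 N, or if a joint passes its speed limit or range.

## Working session

There is one attempt and no reset: what is moved stays moved. The work goes in short steps, each a Python script; the robot and the scene stay as the last script left them, time stands still between calls to the robot, and variables do not carry over. Pictures are saved under pics/ and viewed, at most 10 in all, crops included, and the job is handed in when it is done.

```bash
mkdir -p pics; cat > h.py <<'E'
import numpy as np, cv2
from station import robot
def ray(p,uv):
    M=np.linalg.inv(np.array(p["world_to_cam"])); 
    d=np.array([(uv[0]-p["cx"])/p["fx"],-(uv[1]-p["cy"])/p["fy"],-1.])
    return M[:3,3],M[:3,:3]@d
def atz(p,uv,z):
    o,d=ray(p,uv); return o+d*(z-o[2])/d[2]
def proj(p,X):
    c=(np.array(p["world_to_cam"])@np.append(X,1))[:3]
    return np.array([p["cx"]+p["fx"]*c[0]/-c[2],p["cy"]-p["fy"]*c[1]/-c[2]])
E
python3 - <<'E'
from h import *
for n in("top","scene"):
    p=robot.snapshot(n); cv2.imwrite(f"pics/{n}0.png",p["frame"])
    print(n,[k for k in p if k!="frame"],p["fx"],np.round(np.linalg.inv(p["world_to_cam"])[:3,3],3))
    for k in("book","spine","leaf","leaf_tab","next_leaf","stamp","spool","button_tin","tag_box","tape_measure","masking_tape"):
        f=robot.find_in(p,k)[:1]
        for q in f: 
            r=q["rect"]; print(k,round(q["conf"],2),np.round(r),np.round(atz(p,((r[0]+r[2])/2,(r[1]+r[3])/2),.03),3))
print(robot.state(),robot.tcp_to_grasp)
E
```

```text
top ['fx', 'fy', 'cx', 'cy', 'world_to_cam', 'shot'] 537.1365326838235 [0.241 0.071 1.479]
book 0.93 [260. 216. 352. 279.] [0.495 0.095 0.03 ]
spine 0.84 [260. 214. 352. 280.] [0.496 0.094 0.03 ]
leaf 0.88 [261. 224. 314. 278.] [0.486 0.145 0.03 ]
leaf_tab 0.96 [263. 224. 315. 278.] [0.486 0.142 0.03 ]
next_leaf 0.61 [262. 232. 275. 257.] [0.506 0.197 0.03 ]
stamp 0.7 [317. 195. 336. 211.] [0.617 0.034 0.03 ]
button_tin 0.56 [421. 249. 453. 276.] [ 0.443 -0.262  0.03 ]
tag_box 0.8 [153. 240. 197. 275.] [0.477 0.451 0.03 ]
tape_measure 0.66 [136. 272. 151. 292.] [0.411 0.535 0.03 ]
masking_tape 0.67 [478. 227. 518. 264.] [ 0.485 -0.432  0.03 ]
scene ['fx', 'fy', 'cx', 'cy', 'world_to_cam', 'shot'] 530.0487036665806 [-0.406 -0.71   1.105]
book 0.72 [256. 213. 347. 276.] [0.49  0.084 0.03 ]
spine 0.74 [255. 216. 342. 278.] [0.475 0.084 0.03 ]
leaf 0.95 [254. 213. 312. 253.] [0.498 0.164 0.03 ]
leaf_tab 0.86 [255. 212. 311. 252.] [0.5   0.167 0.03 ]
next_leaf 0.56 [266. 242. 296. 252.] [0.445 0.127 0.03 ]
stamp 0.65 [333. 219. 350. 239.] [0.621 0.029 0.03 ]
spool 0.43 [320. 221. 330. 235
[... 184 characters left out ...]
68 -0.436  0.03 ]
{'time': 1.2, 'joints': array([ 6.73445680e+01,  2.81260845e+01,  8.93195082e+01, -1.99571720e-04,
        6.25495412e+01, -6.04970550e+00]), 'qd': array([ 0.13282251, -0.08503968,  0.01505907, -0.06132664, -0.01485865,
       -0.10885372]), 'effort': array([ 3.68685924e-04, -6.18292522e+01, -2.61836135e+01, -1.16401034e-04,
        4.34451176e-04, -3.72518537e-05]), 'tool_pos': array([0.17858931, 0.59894912, 0.2313247 ]), 'orientation': array([1.79995180e+02, 6.88964281e-04, 1.63394365e+02]), 'wrist_force': array([-0.0054786 , -0.25884131, -0.31867638]), 'moment': array([-0.04874105, -0.06790363,  0.0039137 ]), 'gripper_force': 0.0, 'finger_gap': 1.0011363981668562} 0.0187
```

View pics/top0.png

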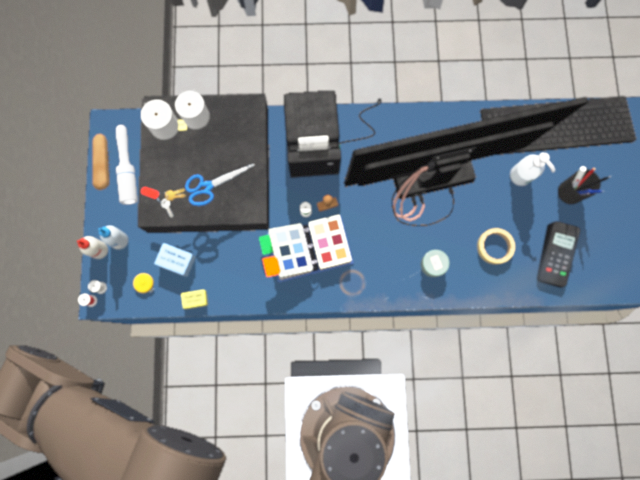

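View pics/scene0.png

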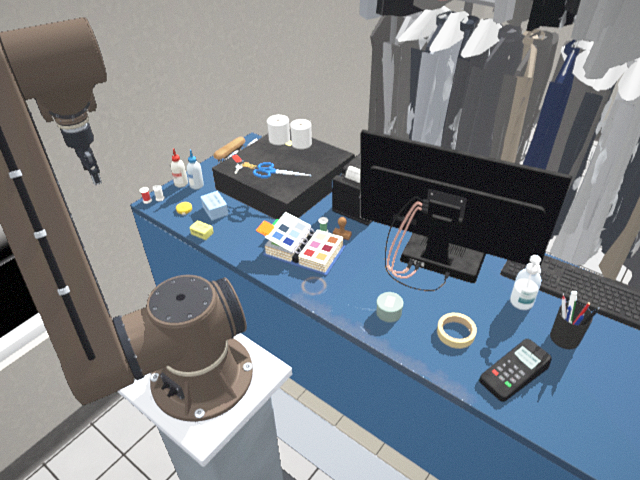

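Both overviews show the book near (0.49, 0.09), yaw about +14°. The orange tab is at its near left, at top-view pixel (271,266), with the green tab beyond it at (265,243). I'll look from closer with the wrist camera.

```bash
cat >> h.py <<'E'
from scipy.spatial.transform import Rotation as Ro
def wristcam():
    s=robot.state(); p=robot.snapshot("wrist")
    T=np.eye(4);T[:3,:3]=Ro.from_euler("xyz",s["orientation"],degrees=True).as_matrix();T[:3,3]=s["tool_pos"]
    p["world_to_cam"]=np.linalg.inv(T@np.array(p["hand_eye"])); return p
E
python3 - <<'E'
from h import *
robot.movep([0.40,0.16,0.33],[180,0,104])
p=wristcam(); cv2.imwrite("pics/w0.png",p["frame"])
print([k for k in p],p["fx"],np.linalg.inv(p["world_to_cam"]).round(3))
for k in("book","leaf","leaf_tab","next_leaf"):print(k,robot.find_in(p,k)[:1])
robot.move_gripper(0.0); print(robot.state()["time"],robot.state()["joints"])
np.savez("w0.npz",**{k:p[k] for k in("fx","fy","cx","cy","world_to_cam")})
E
```

```text
['frame', 'fx', 'fy', 'cx', 'cy', 'hand_eye', 'shot', 'world_to_cam'] 369.9614136858412 [[ 0.97  -0.234 -0.064  0.384]
 [ 0.243  0.936  0.255  0.226]
 [ 0.    -0.262  0.965  0.473]
 [ 0.     0.     0.     1.   ]]
book [{'rect': [327.6, 165.5, 453.1, 346.9], 'conf': 0.59}]
leaf [{'rect': [331.8, 173.0, 454.6, 274.5], 'conf': 0.82}]
leaf_tab [{'rect': [331.8, 170.9, 455.4, 273.5], 'conf': 0.81}]
next_leaf [{'rect': [334.9, 169.0, 444.4, 233.5], 'conf': 0.88}]
4.0417 [ 1.30012607e+01  6.00861958e+00  1.06169943e+02 -1.66071325e-03
  6.78180591e+01 -9.98235173e-01]
```

View pics/w0.png

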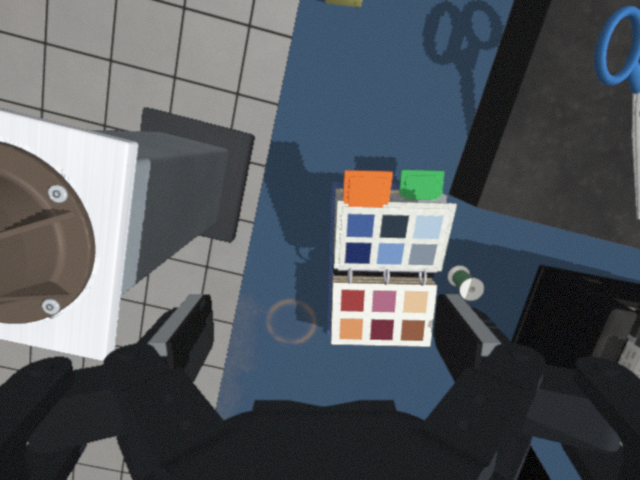

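The wrist view shows the orange tab at (345–391, 170–207) and the green tab at (401–443, 170–200). The right pages span (332–435, 283–347), and the rings are near row 276. I'll fit the book pose and leaf angle from these.

```bash
cat > fit.py <<'E'
from h import *
from scipy.optimize import least_squares
p=dict(np.load("w0.npz"))
def W(q,b): # book->world
    x,y,a=q[:3]; c,s=np.cos(a),np.sin(a); return np.array([x+c*b[0]-s*b[1],y+s*b[0]+c*b[1],b[2]])
def L(t,x,r): return (x,r*np.cos(t),.0455+r*np.sin(t))
obs=[((332,346),lambda t:(-.065,-.1,.0415)),((431,347),lambda t:(.065,-.1,.0415)),((334,283),lambda t:(-.065,-.014,.0415)),((435,285),lambda t:(.065,-.014,.0415)),
((345,171),lambda t:L(t,-.059,.135)),((391,170),lambda t:L(t,-.009,.135)),((401,170),lambda t:(.009,.128,.0435)),((443,170),lambda t:(.059,.128,.0435)),
((455,204),lambda t:L(t,.065,.1))]
f=lambda q:np.concatenate([proj(p,W(q,g(q[3])))-uv for uv,g in obs])
r=least_squares(f,[.49,.09,.24,.1],loss="soft_l1"); q=r.x
print(q[:2],np.degrees(q[2:])); print(f(q).reshape(-1,2).round(1)); np.save("q.npy",q)
E
python3 fit.py; python3 - <<'E'
from h import *
from fit import W
q=np.load("q.npy"); a=q[2]; yb=np.array([-np.sin(a),np.cos(a),0]); xb=np.array([np.cos(a),np.sin(a),0])
for tau in(75,65,55,40,20,0,-20):
    d=-yb*np.sin(np.radians(tau))-np.array([0,0,1])*np.cos(np.radians(tau))
    for s in(1,-1):
        Y=s*xb; R=np.c_[np.cross(Y,d),Y,d]; e=Ro.from_matrix(R).as_euler("xyz",degrees=True)
        for b in((-.036,.13,.02),(-.036,.1,.15),(-.036,0,.2),(-.036,-.08,.06)):
            j=robot.ik(W(q,b),e); print(tau,s,b,None if j is None else np.round(j))
E
```

```text
[0.49904466 0.08494231] [13.16009604 16.2066255 ]
[[-0.2 -1.1]
 [-0.2 -0.7]
 [-0.7  0.8]
 [ 2.   0.4]
 [-1.8 -0.4]
 [ 0.2  1.4]
 [-0.3 -0. ]
 [ 1.2  0.7]
 [ 0.4 -1.2]]
[0.49904466 0.08494231] [13.16009604 16.2066255 ]
[[-0.2 -1.1]
 [-0.2 -0.7]
 [-0.7  0.8]
 [ 2.   0.4]
 [-1.8 -0.4]
 [ 0.2  1.4]
 [-0.3 -0. ]
 [ 1.2  0.7]
 [ 0.4 -1.2]]
75 1 (-0.036, 0.13, 0.02) [ 43.  60. 104. -57.  83.  76.]
75 1 (-0.036, 0.1, 0.15) [ 40.  46. 108. -59.  88.  67.]
75 1 (-0.036, 0, 0.2) None
75 1 (-0.036, -0.08, 0.06) None
75 -1 (-0.036, 0.13, 0.02) [  43.   60.  104.  -57.   83. -104.]
75 -1 (-0.036, 0.1, 0.15) [  40.   46.  108.  -59.   88. -113.]
75 -1 (-0.036, 0, 0.2) None
75 -1 (-0.036, -0.08, 0.06) None
65 1 (-0.036, 0.13, 0.02) [ 42.  55. 106. -56.  75.  73.]
65 1 (-0.036, 0.1, 0.15) [ 39.  41. 109. -56.  80.  63.]
65 1 (-0.036, 0, 0.2) [ 29.  34. 115. -64.  76.  59.]
65 1 (-0.036, -0.08, 0.06) None
65 -1 (-0.036, 0.13, 0.02) [  42.   55.  106.  -56.   75. -107.]
65 -1 (-0.036, 0.1, 0.15) [  39.   41.  109.  -56.   80. -117.]
65 -1 (-0.036, 0, 0.2) [  29.   34.  115.  -64.   76. -121.]
65 -1 (-0
[... 1434 characters left out ...]
]
0 1 (-0.036, 0, 0.2) [  1.  18. 113.  -0.  50. -12.]
0 1 (-0.036, -0.08, 0.06) [ -8.  32. 118.  -0.  30. -21.]
0 -1 (-0.036, 0.13, 0.02) None
0 -1 (-0.036, 0.1, 0.15) None
0 -1 (-0.036, 0, 0.2) None
0 -1 (-0.036, -0.08, 0.06) None
-20 1 (-0.036, 0.13, 0.02) [  7.  38. 121.  43.  30. -46.]
-20 1 (-0.036, 0.1, 0.15) [  3.  24. 117.  28.  47. -31.]
-20 1 (-0.036, 0, 0.2) [ -9.  20. 112.  22.  58. -35.]
-20 1 (-0.036, -0.08, 0.06) [-17.  35. 115.  25.  43. -51.]
-20 -1 (-0.036, 0.13, 0.02) [  7.  38. 121.  43.  30. 134.]
-20 -1 (-0.036, 0.1, 0.15) [  3.  24. 117.  28.  47. 149.]
-20 -1 (-0.036, 0, 0.2) [ -9.  20. 112.  22.  58. 145.]
-20 -1 (-0.036, -0.08, 0.06) [-17.  35. 115.  25.  43. 129.]
```

The fit is good: book at (0.499, 0.085), yaw 13°, leaf raised about 16°. I'll bring the shut fingers in under the tab from the left, tilted, and start the lift.

```bash
cat >> h.py <<'E'
q=np.load("q.npy"); c,s=np.cos(q[2]),np.sin(q[2]); xb=np.array([c,s,0]); yb=np.array([-s,c,0]); zb=np.array([0,0,1.])
def pose(x,y,z,tau):
    t=np.radians(tau); d=-yb*np.sin(t)-zb*np.cos(t); R=np.c_[np.cross(xb,d),xb,d]
    return np.array([q[0],q[1],0])+xb*x+yb*y+zb*z, Ro.from_matrix(R).as_euler("xyz",degrees=True)
def go(x,y,z,tau,v=.06):
    P,e=pose(x,y,z,tau); robot.move_straight(P,max_speed=v,frame=e)
    st=robot.state(); print(f"{st['time']:.1f} y{y:.3f} z{z:.3f} tau{tau:.0f} F",st["wrist_force"].round(1),"err",np.round((st["tool_pos"]-P)*1e3,1))
def arc(phi,rho,tau,v=.06):
    p=np.radians(phi); go(-.036,rho*np.cos(p),.0455+rho*np.sin(p),tau,v)
E
python3 - <<'E'
from h import *
robot.movep(*pose(-.036,.22,.14,60))
go(-.036,.175,.030,60,.15); go(-.036,.112,.033,60,.08)
for phi in(5,15,25,35): arc(phi,.114,60)
p=robot.snapshot("scene"); cv2.imwrite("pics/s1.png",cv2.resize(p["frame"][150:330,180:420],None,fx=3,fy=3))
E
```

```text
6.0 y0.175 z0.030 tau60 F [1.2 0.  0.5] err [0.3 0.3 0.7]
6.9 y0.112 z0.033 tau60 F [-0.5  0.7 -0.3] err [ 0.1  0.2 -0. ]
7.5 y0.114 z0.055 tau60 F [ 0.1 -0.2  0.1] err [0.  0.2 0.3]
7.9 y0.110 z0.075 tau60 F [-0.6  0.7  0. ] err [ 0.1 -0.   0.3]
8.4 y0.103 z0.094 tau60 F [ 0.1 -0.5 -0.2] err [ 0.1 -0.1  0.3]
8.9 y0.093 z0.111 tau60 F [0.1 0.2 0.1] err [ 0.1 -0.2  0.4]
```

View pics/s1.png

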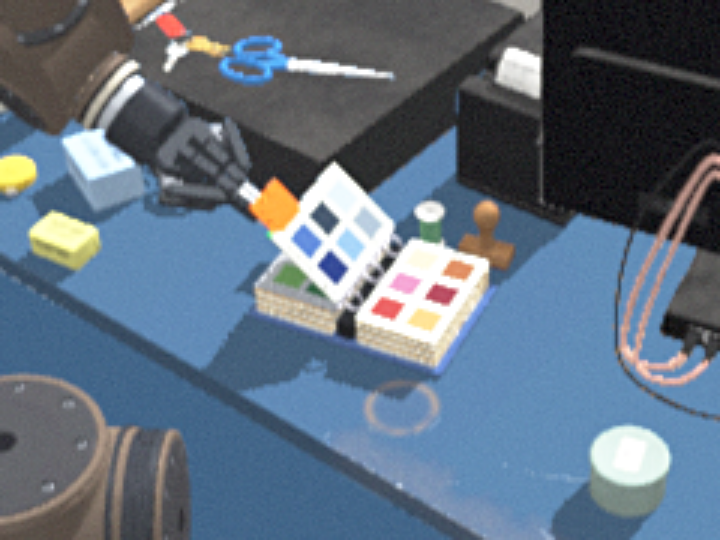

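The leaf is up about 45° (tab at (275,205)), and the green leaf is still down on the left pages. I'll continue the arc.

```bash
python3 - <<'E'
from h import *
for phi,rho,tau in((50,.114,52),(65,.113,44),(80,.112,36),(95,.110,28),(110,.107,20),(125,.103,12),(140,.098,6),(150,.094,3),(160,.091,2),(170,.089,0)): arc(phi,rho,tau)
p=robot.snapshot("scene"); cv2.imwrite("pics/s2.png",cv2.resize(p["frame"][150:330,180:420],None,fx=3,fy=3))
E
```

```text
9.6 y0.073 z0.133 tau52 F [ 0.6 -0.  -0. ] err [-0. -0. -0.]
10.2 y0.048 z0.148 tau44 F [-0.2  0.1  0.5] err [-0.1  0.  -0.2]
10.9 y0.019 z0.156 tau36 F [ 0.4 -0.2 -0.5] err [-0.1  0.1 -0.2]
11.5 y-0.010 z0.155 tau28 F [-0.6  0.3  0.5] err [-0.1  0.2 -0.2]
12.1 y-0.037 z0.146 tau20 F [ 0.7 -0.4  0.4] err [-0.1  0.2 -0.1]
12.8 y-0.059 z0.130 tau12 F [ 0.2 -0.8 -0.7] err [-0.1  0.3  0. ]
13.3 y-0.075 z0.108 tau6 F [0.1 0.5 0.2] err [-0.1  0.3  0.1]
13.8 y-0.081 z0.092 tau3 F [0.3 0.3 0.2] err [-0.1  0.1  0.2]
14.2 y-0.086 z0.077 tau2 F [-0.9 -0.8 -0.3] err [-0.2 -0.1 -0.4]
14.6 y-0.088 z0.061 tau0 F [-0.7 -0.  -0.4] err [-0.1 -0.1  0. ]
```

View pics/s2.png

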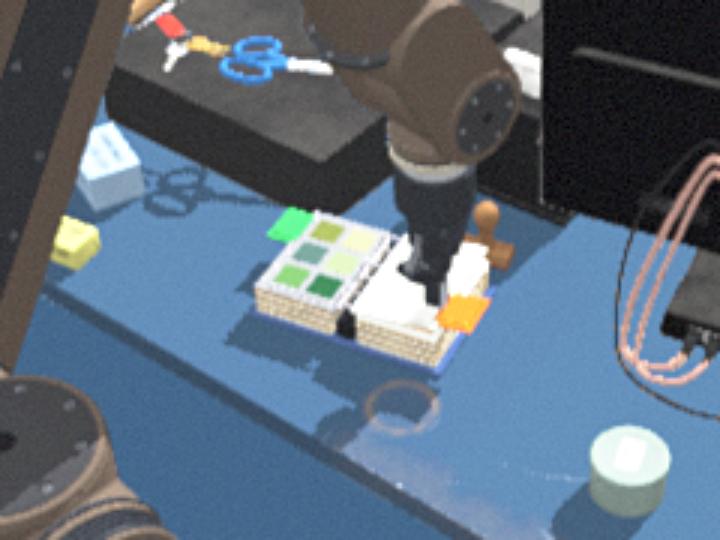

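The leaf is over and nearly flat on the right, with the orange tab at (463,313) and the green chips showing. Next I'll press it down gently until there is resistance, then retreat.

```bash
python3 - <<'E'
from h import *
z=.061
while z>.0425:
    z-=.002; go(-.036,-.088,z,0,.03)
    robot.wait(.1); f=np.mean([robot.state()["wrist_force"][2] for _ in range(3)]); print(f)
    if f>5: break
go(-.036,-.088,.13,0,.08); robot.movep(*pose(-.1,.1,.30,0)); print(robot.state()["time"])
p=robot.snapshot("scene"); cv2.imwrite("pics/s3.png",cv2.resize(p["frame"][150:330,180:420],None,fx=3,fy=3))
E
```

```text
14.9 y-0.088 z0.059 tau0 F [-0.2 -0.2 -0.6] err [0.  0.1 0.1]
0.06911926571925474
15.3 y-0.088 z0.057 tau0 F [ 0.1 -0.   0.6] err [-0.1  0.  -0.1]
0.37355333622388515
15.6 y-0.088 z0.055 tau0 F [ 0.8  0.1 -0.3] err [-0.  -0.  -0.1]
-0.35377798195566174
16.0 y-0.088 z0.053 tau0 F [0.3 1.1 0.1] err [-0.1  0.  -0.1]
0.33232324051156076
16.3 y-0.088 z0.051 tau0 F [ 0.2 -0.6  0.3] err [-0.1  0.  -0.2]
0.2602129778767188
16.7 y-0.088 z0.049 tau0 F [ 0.6 -0.2 -0.4] err [-0.1  0.  -0.1]
-0.4321281117514913
17.0 y-0.088 z0.047 tau0 F [-4.4  0.6 20.6] err [ 0.2 -0.   1.1]
20.46024029062159
18.3 y-0.088 z0.130 tau0 F [ 0.4  0.1 -0.2] err [-0.2  0.  -0.4]
19.3333
```

View pics/s3.png

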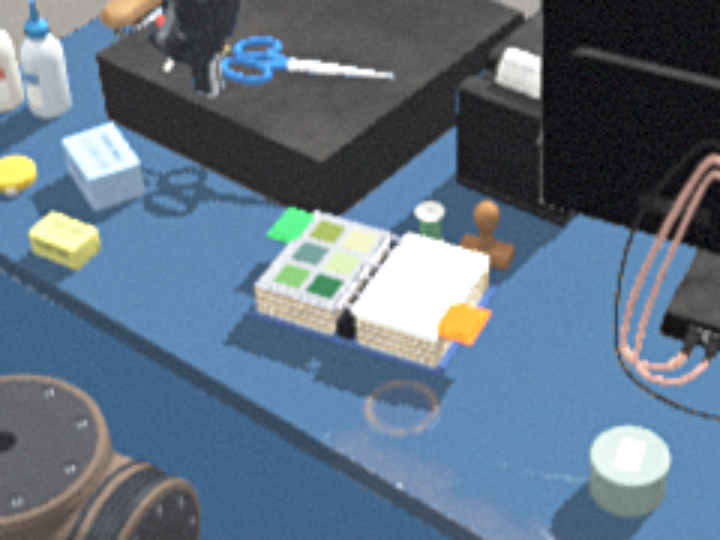

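The leaf lies flat on the right pages (tab at (465,323)). The green chips show, the arm is clear, and everything else is where it was, so I'm handing in.

```bash
python3 -c "
from station import robot
print(robot.close_job())"
```

```text
the job is handed in; nothing more can be done
None
```

The top leaf is turned over the spine and lies flat on the right pages with the green chips showing; the next leaf, book and surrounding things look unmoved in the last picture, and the job was handed in at about 19 s of the 48 s allowed, with no verdict returned.

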